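# Swap suction feet: lock the knife sharpener, release the citrus squeezer

### The arm

A 6-joint arm with a two-finger parallel gripper is mounted at the origin on a cart in front of the work surface, level with it; the furniture and walls round the work are solid. World frame = base frame: x ahead of the robot, y to its left, z up, the work surface at z = 0. Lengths are in m, angles in rad, forces in N, time in s.
With the tool pointing down it reaches from about 0.3 to 0.775 m from the base axis. Payload 14.6 kg.
Tool frame: the origin (TCP) lies on the centre line of the jaws, within the pads' length; the fingertips stand 19 mm ahead of it and the grasp point (between the pads) is the TCP; z points along the fingers, y is the direction in which the jaws open and shut (so a half turn about z gives the same grasp; the last joint's range is limited). The gripper opens to 94 mm and grips with 3 to 60 N. Pads are 16 mm wide; open, the fingers measure 119 mm over their backs; the gripper's body (75 mm by 177 mm) begins 78 mm behind the grasp point.
Start: joints at [1.248, 0.3, 1.521, -0, 1.321, -0.067], TCP at [0.139, 0.532, 0.224] pointing down, gripper open.
Joint ranges: [-3.03, 3.03], [-0.79, 2.21], [0.23, 2.52], [-1.04, 4.18], [0, 3.07], [-2.55, 2.55]. Speed limits (rad/s): [2.22, 2.22, 2.57, 3.14, 3.14, 3.14].

### API

Orientations are given as [roll, pitch, yaw] about the fixed x, y, z axes, in that order (R = Rz(yaw) Ry(pitch) Rx(roll)).
In Python, from station import ctrl gives the robot as it stands. The module is installed in compiled form; this text tells all that it offers.
- The arm moves only by the shell command python3 -m creep 'ROWS' [FORCE]. ROWS is a JSON object of lists of equal length, an entry for each row: "translation": the shift along the world's x, y, z in mm, a list of three; "yaw": the turn about the world's z in rad; "gripper": the closure in counts, from 0 (fully open) to 255 (shut). A call has 1 to 5 rows; each row is the pose to reach, as a shift and turn from the pose measured when the call began; what a row does not reach only later rows make up. A row lasts 1/12 s, in which the tool goes at most 41.7 mm and 7.16 degrees, less where a joint would pass 70% of its speed; a pose out of reach is approached as far as the arm can. A call with a gripper value outside its range is refused whole. The fingers move at their own pace and stop on an object; FORCE is the grip in N (left out, the last holds). Time passes only in rows, so rows that repeat a pose let the fingers close. It gives the time, the measured TCP pose, the force and the opening at its end, in the units of the state.
- ctrl.get_obs(): the state, without advancing time (a new reading comes with each control period).
- ctrl.camera(name): name is "scene" or "top" or "wrist"; returns a dict with "pixels" (400x640x3 uint8, red, green, blue), "depth" (400x640 float32, m along the optical axis (not along the pixel's ray), 0 where there is no reading), "fx", "fy", "cx", "cy" (pixels), "R" (3x3) and "t" (3): a world point X has camera coordinates R X + t; the wrist camera has in their place "tool_from_camera" (4x4, takes a point from camera to tool coordinates, whose origin is the TCP and whose axes are the flange's). Camera axes: x right, y down, z forward; pixel columns grow to the right and rows downward; lengths in m; the calibration is good to about 2 mm. A picture is of the moment at which its call begins: read the wrist's pose just before it.
- ctrl.hand_in(): hands the job in, once; it reports no verdict.
The state is a dict: "time_s": time; "qpos": joint angles; "joint_vel": joint speeds; "tau": joint torques, N m; "ee_pos": TCP position; "eef_rot": TCP orientation; "force": force on the tool from outside, world axes, zero at the start; "moment": the same for the moment, N m; "grip_width": finger opening in m.
Only numpy, scipy, OpenCV 4.12 (cv2) and the standard library are available. Lean on these libraries where they do the work, as an engineer would, in place of code of your own. Each camera call takes 0.05 s, during which the arm holds its last target. There are 200 camera calls.

### The job

The squeezing is done and the knives come next. First lock the knife sharpener to the worktop by pushing the lever on its suction foot all the way down, then flick the lever of the citrus squeezer's foot all the way up so that the squeezer can be put away.

Things in the scene. Friction and masses are not known exactly. Their poses are not given: they have to be found in the camera images.
- sharpener_lever (a joint): Lock lever at the front of the knife sharpener: grey block 104x46 mm, two slots in its top (85 mm high), on a fixed white foot 100 mm across. 0 = up (released, slopes 0.61 rad upward from the hinge), 0.75 rad = fully down (locked, slopes 0.14 downward). Starts up, 0 to 0.12. Stiff: stays where left, moves at about 3 N on the paddle. A third foot with an open grey cup is no part of the job.
- sharpener_paddle (a point): Centre of the sharpener lever's paddle (dark steel, 30 long, 24 wide, 9 thick): 60 mm from the hinge axis, 15 mm from the free end, at mid-thickness. Axes turn with the lever: x along it back to the hinge, y along the hinge (across the paddle), z out of the upper face. Hinge 40 mm above the worktop, so this point is at 74 mm when up, 32 mm when down. Press it from above.
- squeezer_lever (a joint): Lock lever at the front of the citrus squeezer: white dish 96 mm across with a ribbed cone in the middle (84 mm high), on an equal fixed white foot. Same lever and values: 0 = fully up (released), 0.75 rad = fully down (locked). Starts down, 0.65 to 0.75; stays where left. All feet stand in a row in any order, levers towards the robot within 0.4 rad.
- squeezer_paddle (a point): Centre of the squeezer lever's paddle; same sizes, place and axes as the sharpener's paddle point, hinge again 40 mm above the worktop. When down, its underside is about 27 mm above the worktop; it can be pinched by its two sides (24 mm apart, nothing within 40 mm beside them) from above and lifted round the hinge.
There are look-alikes about, which are no part of the job. Leave any purple look-alike of the part that bears squeezer_lever alone.

How it is judged:
By the outcome, as a careful person would: the job done as asked, in the order asked, and still so for the second after the job is handed in, with the robot touching nothing.
It also fails if it takes over 45 s, if anything falls off the work surface, if the arm or the gripper's body presses on something with over 40 N, if the wrist force passes 120 N, or if a joint passes its speed limit or range.

## Working session

There is one attempt and no reset: what is moved stays moved. The work goes in short steps, Python scripts to look and compute and a shell command to move; the robot and the scene stay as the last step left them, time stands still between calls to the robot, and variables do not carry over. Pictures are saved under pics/ and viewed, about 8 in all and at most 12, crops included, and the job is handed in when it is done.

```bash
mkdir -p pics; cat > h.py <<'E'
import numpy as np, cv2, pickle
from station import ctrl
def grab(name, f):
    o=ctrl.get_obs(); c=ctrl.camera(name); c['obs']=o
    pickle.dump(c,open(f'pics/{f}.pkl','wb')); cv2.imwrite(f'pics/{f}.png',c['pixels'][:,:,::-1]); return c
def load(f): return pickle.load(open(f'pics/{f}.pkl','rb'))
def rpy(r):
    from scipy.spatial.transform import Rotation as R
    return R.from_euler('xyz',r).as_matrix()
def cam(c):
    "camera->world rotation and origin"
    if 'R' in c and 'tool_from_camera' not in c: return c['R'].T, -c['R'].T@c['t']
    T=np.array(c['tool_from_camera']); Rt=rpy(c['obs']['eef_rot'])
    return Rt@T[:3,:3], Rt@T[:3,3]+np.array(c['obs']['ee_pos'])
def ray(c,u,v):
    R,o=cam(c); d=R@np.array([(u-c['cx'])/c['fx'],(v-c['cy'])/c['fy'],1]); return o,d
def plane(c,u,v,z):
    o,d=ray(c,u,v); return o+d*(z-o[2])/d[2]
def cloud(c):
    R,o=cam(c); v,u=np.mgrid[:400,:640]; D=c['depth']
    P=np.stack([(u-c['cx'])/c['fx']*D,(v-c['cy'])/c['fy']*D,D],-1)@R.T+o
    P[D==0]=np.nan; return P
def tri(c1,p1,c2,p2):
    o1,d1=ray(c1,*p1); o2,d2=ray(c2,*p2)
    A=np.stack([d1,-d2],1); s=np.linalg.lstsq(A,o2-o1,rcond=None)[0]
    a,b=o1+d1*s[0],o2+d2*s[1]; return (a+b)/2, np.linalg.norm(a-b)
E
python3 - <<'E'
from h import *
for n in('top','scene'):
    c=grab(n,n+'0'); print(n,cam(c)[1].round(3),c['fx'])
o=ctrl.get_obs(); print(o)
a=cv2.imread('pics/top0.png')
E
```

```text
top [0.423 0.084 1.163] 369.0664804024929
scene [-0.282 -0.759  1.1  ] 444.58993021657597
{'time_s': 0.1, 'qpos': array([ 1.24836793e+00,  3.00447567e-01,  1.52150109e+00, -4.55271300e-06,
        1.32072582e+00, -6.65935436e-02]), 'joint_vel': array([ 1.19743274e-04,  1.68111770e-04, -3.34332829e-04, -1.32059615e-03,
       -4.97493845e-05, -8.92579767e-04]), 'tau': array([ 1.52247012e-03, -5.32641828e+01, -3.53287661e+01,  7.09336856e-02,
        2.34562915e-02, -4.14827230e-05]), 'ee_pos': array([0.13911123, 0.53189365, 0.22393307]), 'eef_rot': array([-3.14051294e+00, -6.75889857e-05,  2.88575889e+00]), 'force': array([-0.32143614, -0.57548205,  0.18670924]), 'moment': array([-0.0295866 , -0.05118008, -0.01500698]), 'grip_width': 0.09394196618711878}
```

View pics/top0.png

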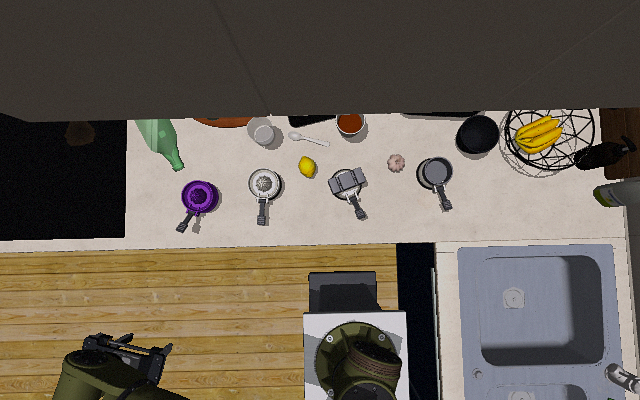

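View pics/scene0.png

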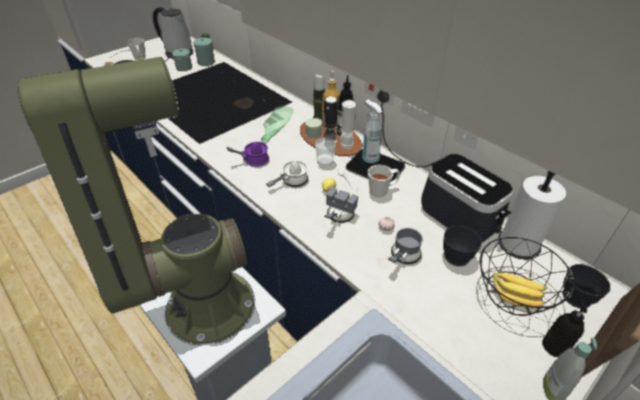

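The top view shows, from the left, the purple look-alike (200,195), the white squeezer (265,185; paddle about 262,215), the sharpener (348,183; paddle about 360,211) and the cup foot (434,173). In the scene view the squeezer is at (293,173) and the sharpener at (340,205). Next I'll measure the levers.

```bash
python3 - <<'E'
from h import *
t=load('top0'); s=load('scene0'); P=cloud(t); 
def crop(c,x0,x1,y0,y1,k): return cv2.resize(c['pixels'][y0:y1,x0:x1,::-1],None,fx=k,fy=k,interpolation=cv2.INTER_NEAREST)
a=crop(t,240,380,160,225,5); b=crop(s,255,375,155,240,5)
cv2.imwrite('pics/ct.png',cv2.resize(a,(700,325)));cv2.imwrite('pics/cs.png',b)
g=t['pixels'].max(2)
for n,(x0,x1,y0,y1) in {'sq':(252,274,198,228),'sh':(340,372,192,222)}.items():
    m=np.zeros((400,640),np.uint8); m[y0:y1,x0:x1]=(g[y0:y1,x0:x1]<110)
    m&=(np.nan_to_num(P[:,:,2])>0.015).astype(np.uint8)
    v,u=np.nonzero(m)
    q=P[v,u]; i=np.argsort(q[:,0]); q=q[i]
    print(n,len(q)); print(np.c_[u[i],v[i],q.round(3)][::max(1,len(q)//14)])
# foot / body centres
for n,(u0,v0) in {'sq':(265,184),'sh':(348,183),'cup':(434,173)}.items():
    w=P[v0-22:v0+23,u0-22:u0+23].reshape(-1,3); w=w[w[:,2]>.05]; print(n,w[:,:2].min(0),w[:,:2].max(0),np.nanmax(w[:,2]))
w=P[:110,200:500].reshape(-1,3); print('cabinet',np.nanmin(w[w[:,2]>.3],0),np.nanmax(w,0))
E
```

```text
sq 147
[[2.64e+02 2.24e+02 4.29e-01 2.68e-01 3.90e-02]
 [2.59e+02 2.23e+02 4.33e-01 2.84e-01 3.50e-02]
 [2.64e+02 2.21e+02 4.39e-01 2.69e-01 3.40e-02]
 [2.64e+02 2.19e+02 4.45e-01 2.68e-01 3.70e-02]
 [2.64e+02 2.17e+02 4.51e-01 2.68e-01 4.00e-02]
 [2.63e+02 2.15e+02 4.57e-01 2.71e-01 3.90e-02]
 [2.63e+02 2.13e+02 4.63e-01 2.71e-01 3.90e-02]
 [2.62e+02 2.11e+02 4.69e-01 2.74e-01 4.00e-02]
 [2.60e+02 2.09e+02 4.75e-01 2.80e-01 3.80e-02]
 [2.60e+02 2.07e+02 4.81e-01 2.80e-01 3.90e-02]
 [2.60e+02 2.05e+02 4.87e-01 2.80e-01 4.00e-02]
 [2.60e+02 2.03e+02 4.93e-01 2.79e-01 4.30e-02]
 [2.68e+02 2.02e+02 4.96e-01 2.56e-01 3.30e-02]
 [2.64e+02 2.00e+02 5.02e-01 2.66e-01 4.70e-02]
 [2.60e+02 1.99e+02 5.05e-01 2.78e-01 4.80e-02]]
sh 160
[[ 3.59e+02  2.18e+02  4.40e-01 -1.60e-02  8.50e-02]
 [ 3.62e+02  2.16e+02  4.46e-01 -2.50e-02  8.50e-02]
 [ 3.59e+02  2.15e+02  4.49e-01 -1.70e-02  8.20e-02]
 [ 3.56e+02  2.14e+02  4.52e-01 -9.00e-03  7.60e-02]
 [ 3.61e+02  2.12e+02  4.58e-01 -2.40e-02  7.70e-02]
 [ 3.55e+02  2.11e+02  4.61e-01 -6.00e-03  7.30e-02]
 [ 3.62e+02  2.09e+02  4.67e-01 -2.80e-02  7.00e-02]
 [ 3.57e+02  2.07e+02  4.73e-01 -1.30e-02  6.70e-02]
 [ 3.56e+02  2.05e+02  4.80e-01 -1.10e-02  5.90e-02]
 [ 3.53e+02  2.03e+02  4.86e-01 -2.00e-03  5.60e-02]
 [ 3.54e+02  2.01e+02  4.92e-01 -6.00e-03  4.80e-02]
 [ 3.55e+02  1.99e+02  4.98e-01 -1.00e-02  4.70e-02]
 [ 3.55e+02  1.98e+02  5.02e-01 -1.00e-02  4.30e-02]
 [ 3.52e+02  1.97e+02  5.05e-01 -1.00e-03  4.40e-02]
 [ 3.54e+02  1.95e+02  5.13e-01 -9.00e-03  2.00e-02]]
sq [0.50449515 0.22140138] [0.5986832  0.31614839] 0.08712367476412686
sh [ 0.47911743 -0.0376341 ] [0.59011228 0.07127175] 0.09182381697071151
cup [ 0.50329388 -0.29966262] [ 0.61677999 -0.21424108] 0.07932880717034196
cabinet [ 0.62858273 -0.24573201  0.48376667] [0.63987339 0.2969758  0.84206369]
```

View pics/ct.png

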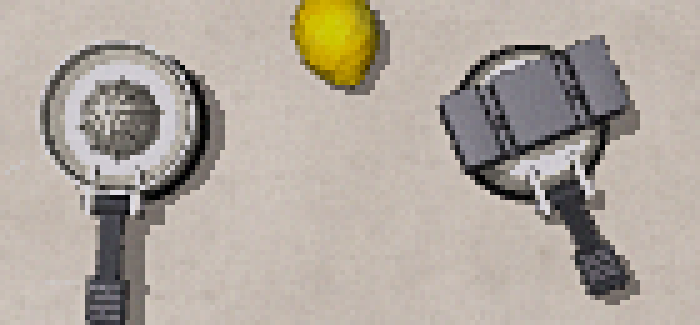

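View pics/cs.png

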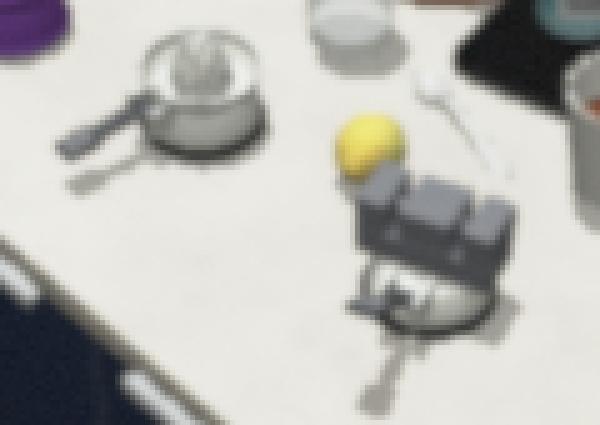

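```bash
python3 - <<'E'
from h import *
t=load('top0'); P=cloud(t); g=t['pixels'].max(2)
for n,(x0,x1,y0,y1) in {'sq':(252,274,202,228),'sh':(340,372,198,222)}.items():
    m=np.zeros((400,640),bool); m[y0:y1,x0:x1]=(g[y0:y1,x0:x1]<110); m&=np.nan_to_num(P[:,:,2])>0.025
    q=P[m]; c=q.mean(0); w,V=np.linalg.eigh(np.cov(q.T)); d=V[:,2]*np.sign(-V[0,2])
    s=(q-c)@d; print(n,'c',c.round(4),'dir',d.round(3),'yaw out',np.arctan2(d[1],d[0]).round(3),'slope',np.arcsin(d[2]).round(3),'s',np.percentile(s,[0,5,95,100]).round(4))
    e=s.max()-.015; print(' paddle top ctr',(c+d*e).round(4),'hinge',(c+d*(s.max()-.075)).round(4))
o=ctrl.get_obs();print(o['ee_pos'],o['eef_rot'])
E
```

```text
sq c [0.4633 0.2755 0.0395] dir [-0.985  0.137 -0.108] yaw out 3.003 slope -0.109 s [-0.0346 -0.0326  0.0324  0.0347]
 paddle top ctr [0.4439 0.2782 0.0374] hinge [0.503  0.27   0.0439]
sh c [ 0.4705 -0.0126  0.0661] dir [-0.764 -0.317  0.561] yaw out -2.748 slope 0.596 s [-0.0526 -0.0379  0.0332  0.0364]
 paddle top ctr [ 0.4542 -0.0193  0.0781] hinge [ 5.00e-01 -3.00e-04  4.44e-02]
[0.13911123 0.53189365 0.22393307] [-3.14051294e+00 -6.75889857e-05  2.88575889e+00]
```

```bash
python3 - <<'E'
from h import *
t,s=load('top0'),load('scene0')
print('sh',tri(t,(360.6,214),s,(328.6,215.4)),'sq',tri(t,(261.3,219.8),s,(270,184.4)))
E
python3 -m creep '{"translation":[[310,-553,0],[310,-553,0],[310,-553,0],[310,-553,0],[310,-553,0]],"yaw":[0.6,0.6,0.6,0.6,0.6],"gripper":[255,255,255,255,255]}' 20
```

```text
sh (array([ 0.45200252, -0.02252352,  0.07541843]), np.float64(0.00042914528352424686)) sq (array([0.44225999, 0.27921322, 0.0237908 ]), np.float64(0.0010220814028117427))
time_s: 0.52
ee_pos: [0.2349, 0.3614, 0.2242]
eef_rot: [-3.14, -0.0, -2.81]
force: [1.7, 0.4, 0.5]
grip_width: 0.0639
```

```bash
python3 -m creep '{"translation":[[214,-382,0],[214,-382,0],[214,-382,0],[214,-382,0],[214,-382,0]],"yaw":[0,0,0,0,0],"gripper":[255,255,255,255,255]}'; python3 - <<'E'
from h import *
c=grab('wrist','w0'); print(c['obs']['ee_pos'])
E
```

```text
time_s: 0.93
ee_pos: [0.3364, 0.1793, 0.2244]
eef_rot: [-3.14, -0.0, -2.81]
force: [-0.0, 1.0, 0.8]
grip_width: 0.0307
[0.33640001 0.1793498  0.22439911]
```

```bash
python3 -m creep '{"translation":[[113,-200,0],[113,-200,0],[113,-200,0],[113,-200,0],[113,-200,0]],"yaw":[0.06,0.06,0.06,0.06,0.06],"gripper":[255,255,255,255,255]}'; python3 -m creep '{"translation":[[10,-20,0],[10,-20,0],[10,-20,0]],"yaw":[0,0,0],"gripper":[255,255,255]}';  python3 - <<'E'
from h import *
c=grab('wrist','w1'); R,o=cam(c); print(c['obs']['ee_pos'],c['obs']['eef_rot'],o,R[:,2])
E
```

```text
time_s: 1.4
ee_pos: [0.4385, -0.0025, 0.2243]
eef_rot: [-3.139, 0.0, -2.755]
force: [1.0, -0.0, 0.2]
grip_width: 0.0004
time_s: 1.65
ee_pos: [0.4485, -0.0232, 0.2238]
eef_rot: [-3.139, -0.001, -2.758]
force: [0.3, 0.4, -0.1]
grip_width: 0.0005
[ 0.44849141 -0.0231939   0.22377191] [-3.13944832e+00 -9.92223128e-04 -2.75771379e+00] [ 0.37173318 -0.05377559  0.38371003] [ 0.26211566  0.1035393  -0.95946599]
```

View pics/w1.png

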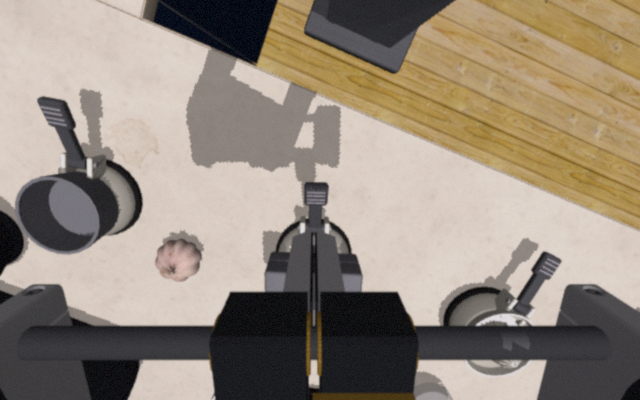

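The wrist view shows the sharpener paddle at about (316,193), just in front of the closed fingers, with the squeezer paddle at (545,267) and the cup foot's at (55,110).

```bash
python3 - <<'E'
from h import *
w=load('w1'); t=load('top0'); P=cloud(w)
print('sh plane',plane(w,316,193.5,.078),'depth',P[193,316],'tri',tri(w,(316,193.5),t,(360.6,214)))
print('sq plane',plane(w,545,266.5,.036),'depth',P[266,545],'tri',tri(w,(545,266.5),t,(261.3,219.8)))
for (u,v) in((316,184),(316,203),(316,215)): print(P[v,u])
E
```

```text
sh plane [ 0.45057697 -0.02001021  0.078     ] depth [ 0.4491065  -0.02062928  0.08187435] tri (array([ 0.45093251, -0.02107042,  0.07978357]), np.float64(0.0023647240150608826))
sq plane [0.44272075 0.27546008 0.036     ] depth [0.44182475 0.27356745 0.03760165] tri (array([0.44275169, 0.2769867 , 0.03446669]), np.float64(0.0005833762833876145))
[ 0.44088678 -0.02395839  0.08104276]
[ 0.46085735 -0.01581753  0.07408231]
[ 0.477265   -0.00908261  0.06040897]
```

```bash
python3 -m creep '{"translation":[[0,1,-40],[0,1,-80],[-1,1,-113],[-1,1,-118],[-1,1,-124]],"yaw":[0,0,0,0,0],"gripper":[255,255,255,255,255]}' && python3 -m creep '{"translation":[[0,0,-6],[0,0,-12],[0,0,-18],[0,0,-24],[0,0,-30]],"yaw":[0,0,0,0,0],"gripper":[255,255,255,255,255]}'
```

```text
time_s: 2.12
ee_pos: [0.4467, -0.0204, 0.1]
eef_rot: [-3.14, -0.002, -2.755]
force: [-3.2, -0.7, 5.0]
grip_width: 0.0006
time_s: 2.53
ee_pos: [0.4469, -0.0204, 0.0699]
eef_rot: [-3.14, -0.002, -2.755]
force: [-1.1, -0.2, 2.5]
grip_width: 0.0006
```

```bash
python3 -m creep '{"translation":[[0,0,-4],[0,0,-8],[0,0,-11],[0,0,-13],[0,0,-14]],"yaw":[0,0,0,0,0],"gripper":[255,255,255,255,255]}'
```

```text
time_s: 2.95
ee_pos: [0.4471, -0.0205, 0.0562]
eef_rot: [-3.14, -0.002, -2.755]
force: [-8.2, -1.0, 19.3]
grip_width: 0.0003
```

```bash
python3 -m creep '{"translation":[[0,0,-1],[0,0,-1.5],[0,0,-1.5]],"yaw":[0,0,0],"gripper":[255,255,255]}'
```

```text
time_s: 3.2
ee_pos: [0.4472, -0.0205, 0.0559]
eef_rot: [-3.14, -0.001, -2.755]
force: [-11.3, -0.0, 25.9]
grip_width: 0.0007
```

```bash
python3 -m creep '{"translation":[[0,0,20],[0,0,60],[0,0,100],[0,0,140],[-20,60,160]],"yaw":[0,0,0,-0.1,-0.2],"gripper":[255,255,255,255,200]}' 25; python3 -m creep '{"translation":[[0,40,0],[0,80,0],[0,120,0],[0,160,0],[0,160,0]],"yaw":[-0.1,-0.2,-0.3,-0.32,-0.32],"gripper":[100,100,100,100,100]}'; python3 - <<'E'
from h import *
c=grab('wrist','w2'); grab('top','top1'); print(c['obs']['ee_pos'],c['obs']['eef_rot'],c['obs']['force'],c['obs']['grip_width'])
E
```

```text
time_s: 3.62
ee_pos: [0.4373, 0.0143, 0.2138]
eef_rot: [-3.137, 0.006, -2.963]
force: [1.5, 1.2, 0.7]
grip_width: 0.0043
time_s: 4.03
ee_pos: [0.4368, 0.1791, 0.2138]
eef_rot: [-3.138, 0.007, 3.001]
force: [-0.0, -0.2, 0.0]
grip_width: 0.0368
[0.43678494 0.17909013 0.21375767] [-3.13844925  0.00656253  3.00111658] [-0.015543   -0.17383388  0.04296475] 0.03684328633496205
```

View pics/w2.png

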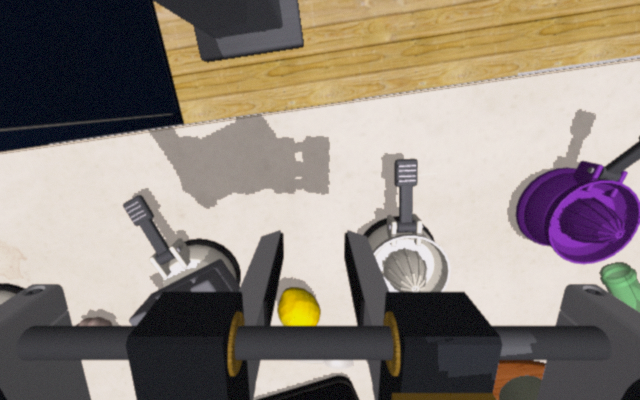

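The wrist view shows the squeezer's paddle at (406,172) with clear space on both sides. The sharpener's paddle, at (138,210), now looks down.

```bash
python3 - <<'E'
from h import *
w=load('w2'); t=load('top1'); P=cloud(w); g=w['pixels'].max(2)
for n,(x0,x1,y0,y1),u0,v0 in (('sq',(392,420,158,216),406,172),('sh',(122,170,192,250),138,210)):
    m=np.zeros((400,640),np.uint8); m[y0:y1,x0:x1]=(g[y0:y1,x0:x1]<125)
    m&=(np.nan_to_num(P[:,:,2])>.02).astype(np.uint8)
    k,l,st,_=cv2.connectedComponentsWithStats(m); m=l==1+np.argmax(st[1:,4])
    q=P[m]; c=np.median(q,0); w_,V=np.linalg.eigh(np.cov(q.T)); d=V[:,2]*np.sign(-V[0,2]); s=(q-c)@d
    print(n,len(q),'yaw',np.arctan2(d[1],d[0]).round(3),'slope',np.arcsin(d[2]).round(3),'len',np.ptp(s),'paddle',(c+d*(s.max()-.015)).round(4))
    print('  plane',plane(w,u0,v0,.037),'z at',P[v0,u0])
print('tri sq',tri(w,(406,172),load('top0'),(261.3,219.8)))
E
```

```text
sq 727 yaw 3.086 slope -0.101 len 0.067152184167415 paddle [0.4406 0.2759 0.0367]
  plane [0.43984319 0.27803967 0.037     ] z at [0.440013   0.27821055 0.03633662]
sh 858 yaw -2.819 slope -0.131 len 0.06891674817945374 paddle [ 0.4411 -0.0182  0.0348]
  plane [ 0.4413474  -0.01947466  0.037     ] z at [ 0.441606   -0.02009789  0.03600712]
tri sq (array([0.44219511, 0.27902025, 0.02908417]), np.float64(0.0021861002108056115))
```

```bash
python3 -m creep '{"translation":[[2,35,-10],[4,70,-20],[4,99,-40],[4,99,-80],[4,99,-110]],"yaw":[0.03,0.03,0.03,0.03,0.03],"gripper":[100,100,100,100,100]}'; python3 - <<'E'
from h import *
c=grab('wrist','w3'); o=c['obs'];print(o['ee_pos'],o['eef_rot'],o['force'],o['grip_width'])
E
```

```text
time_s: 4.55
ee_pos: [0.441, 0.2741, 0.1014]
eef_rot: [-3.137, 0.006, 3.034]
force: [-0.2, -0.6, -0.6]
grip_width: 0.057
[0.44100128 0.27413488 0.10137582] [-3.13691508  0.0058902   3.03448771] [-0.2452621  -0.58437326 -0.55916267] 0.05699735383388857
```

View pics/w3.png

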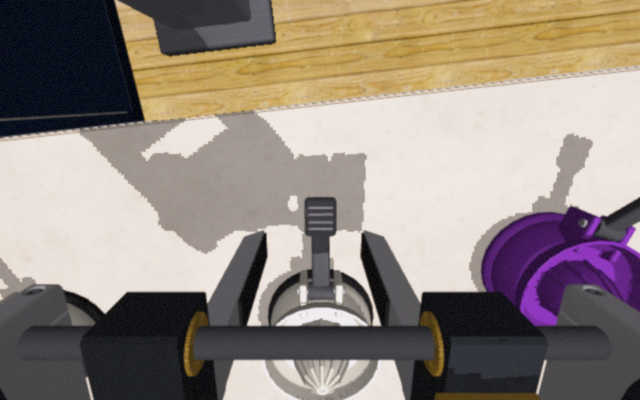

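The paddle is at (321,216), between the fingers (tips at about 255 and 373).

```bash
python3 - <<'E'
from h import *
w=load('w3');print(plane(w,321,216,.037),cloud(w)[216,321])
E
python3 -m creep '{"translation":[[0,2,-20],[0,3,-40],[0,3,-55],[0,3,-66],[0,3,-67]],"yaw":[0,0,0,0,0],"gripper":[100,100,100,100,100]}' 25; python3 -m creep '{"translation":[[0,0,0],[0,0,0],[0,0,0],[0,0,0],[0,0,0]],"yaw":[0,0,0,0,0],"gripper":[255,255,255,255,255]}' 25
```

```text
[0.43964171 0.27956473 0.037     ] [0.43984593 0.27955374 0.03644166]
time_s: 5.02
ee_pos: [0.4388, 0.274, 0.0281]
eef_rot: [-3.131, -0.003, 3.033]
force: [0.2, 0.4, -0.2]
grip_width: 0.0572
time_s: 5.43
ee_pos: [0.4395, 0.2759, 0.0292]
eef_rot: [-3.136, -0.0, 3.032]
force: [-2.5, 35.2, -3.9]
grip_width: 0.0272
```

```bash
python3 -m creep '{"translation":[[0,1,1],[0,2,2],[0,2,2],[0,2,2]],"yaw":[0,0,0,0],"gripper":[255,255,255,255]}'
```

```text
time_s: 5.77
ee_pos: [0.4395, 0.2787, 0.0317]
eef_rot: [-3.137, 0.0, 3.032]
force: [-1.6, 7.7, -0.3]
grip_width: 0.0237
```

```bash
python3 -m creep '{"translation":[[0,0,5],[0,0,9],[0,0,14],[1,0,18],[2,0,22]],"yaw":[0,0,0,0,0],"gripper":[255,255,255,255,255]}'
```

```text
time_s: 6.18
ee_pos: [0.4413, 0.2787, 0.054]
eef_rot: [-3.137, -0.0, 3.033]
force: [0.9, 3.8, -5.6]
grip_width: 0.0237
```

```bash
python3 -m creep '{"translation":[[1,0,5],[3,0,9],[5,-1,13],[7,-1,16],[9,-1,19]],"yaw":[0,0,0,0,0],"gripper":[255,255,255,255,255]}'; python3 - <<'E'
from h import *
grab('scene','s1')
E
```

```text
time_s: 6.6
ee_pos: [0.4501, 0.2778, 0.0733]
eef_rot: [-3.137, -0.001, 3.032]
force: [-2.3, 4.6, -5.3]
grip_width: 0.0238
```

```bash
python3 -m creep '{"translation":[[0,0,1],[0,0,2],[1,0,3],[1,0,3]],"yaw":[0,0,0,0],"gripper":[255,255,255,255]}'; python3 -m creep '{"translation":[[0,0,1],[0,0,2],[0,0,3],[0,0,3]],"yaw":[0,0,0,0],"gripper":[255,255,255,255]}'
```

```text
time_s: 6.98
ee_pos: [0.4518, 0.2778, 0.077]
eef_rot: [-3.138, -0.0, 3.032]
force: [2.2, 2.4, -4.3]
grip_width: 0.024
time_s: 7.32
ee_pos: [0.4524, 0.2776, 0.0794]
eef_rot: [-3.138, 0.001, 3.032]
force: [9.1, 4.6, -17.8]
grip_width: 0.0243
```

```bash
python3 -m creep '{"translation":[[0,0,1],[0,0,2],[0,0,2]],"yaw":[0,0,0],"gripper":[255,255,255]}'; python3 - <<'E'
from h import *
w=grab('wrist','w4'); P=cloud(w); t=grab('top','top2'); Q=cloud(t); g=t['pixels'].max(2)
c=w['pixels'][150:310,220:420,::-1]; cv2.imwrite('pics/w4c.png',cv2.resize(c,None,fx=3,fy=3))
E
```

```text
time_s: 7.57
ee_pos: [0.4524, 0.2776, 0.0801]
eef_rot: [-3.137, 0.0, 3.032]
force: [9.6, 7.0, -23.9]
grip_width: 0.0236
```

View pics/w4c.png

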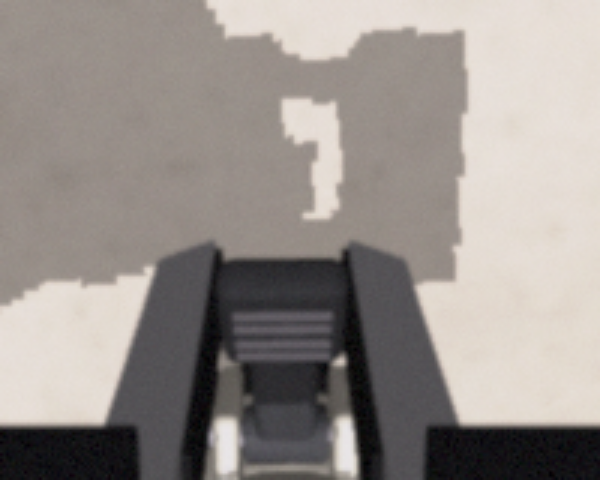

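The paddle is raised between the fingers, and the last steps stalled with the force rising, so it is at the stop. I'll release it, rise clear and check.

```bash
python3 -m creep '{"translation":[[0,0,-1],[0,0,-1],[0,0,-1],[0,0,-1],[0,0,-1]],"yaw":[0,0,0,0,0],"gripper":[90,90,90,90,90]}'; python3 -m creep '{"translation":[[0,0,20],[0,0,50],[0,0,90],[0,0,120],[-10,-40,130]],"yaw":[0,0,0,0,0],"gripper":[90,90,90,90,90]}';python3 -m creep '{"translation":[[0,-40,0],[0,-60,0],[0,-60,0],[0,-60,0]],"yaw":[0,0,0,0],"gripper":[90,90,90,90]}'; python3 - <<'E'
from h import *
w=grab('wrist','w5'); cv2.imwrite('pics/w5c.png',w['pixels'][:,:,::-1]); print(w['obs']['ee_pos'],w['obs']['force'])
E
```

```text
time_s: 8.08
ee_pos: [0.4525, 0.2775, 0.0795]
eef_rot: [-3.138, 0.001, 3.032]
force: [0.3, 0.0, 0.2]
grip_width: 0.0536
time_s: 8.5
ee_pos: [0.4445, 0.2415, 0.2143]
eef_rot: [3.141, 0.007, 3.035]
force: [1.7, -2.3, -0.0]
grip_width: 0.0606
time_s: 8.83
ee_pos: [0.4447, 0.1809, 0.2148]
eef_rot: [3.141, 0.008, 3.033]
force: [0.4, 0.4, -0.2]
grip_width: 0.0609
[0.44470779 0.1809096  0.21484591] [ 0.44626392  0.36056092 -0.23517612]
```

View pics/w5.png

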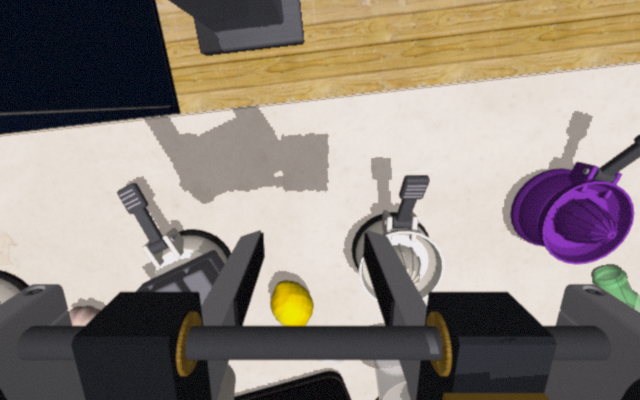

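The squeezer's paddle, at (414,187), is now up and stands off its shadow. The sharpener's, at (132,197), is down. I'll measure both slopes.

```bash
python3 - <<'E'
from h import *
w=load('w5'); grab('top','top3')
for nm,boxes in (('w5',(('sq',(398,432,174,214)),('sh',(115,165,180,238)))),('top3',(('sq',(252,274,198,228)),('sh',(340,372,198,225)))),('w1',(('sh@up',(300,330,180,232)),))):
  w=load(nm); P=cloud(w); g=w['pixels'].max(2)
  for n,(x0,x1,y0,y1) in boxes:
    m=np.zeros((400,640),np.uint8); m[y0:y1,x0:x1]=(g[y0:y1,x0:x1]<125)
    m&=(np.nan_to_num(P[:,:,2])>.025).astype(np.uint8)
    k,l,st,_=cv2.connectedComponentsWithStats(m); m=l==1+np.argmax(st[1:,4])
    q=P[m]; c=np.median(q,0); w_,V=np.linalg.eigh(np.cov(q.T)); d=V[:,2]*np.sign(-V[0,2]); s=(q-c)@d
    print(nm,n,len(q),'yaw',np.arctan2(d[1],d[0]).round(3),'slope',np.arcsin(d[2]).round(3),'len',np.ptp(s).round(3),'paddle',(c+d*(s.max()-.015)).round(4))
E
```

```text
w5 sq 675 yaw 3.047 slope 0.599 len 0.075 paddle [0.4532 0.2748 0.0779]
w5 sh 860 yaw -2.821 slope -0.13 len 0.068 paddle [ 0.441  -0.0185  0.0348]
top3 sq 639 yaw -2.348 slope 1.223 len 0.474 paddle [0.4475 0.1959 0.497 ]
top3 sh 138 yaw -2.767 slope -0.168 len 0.081 paddle [ 0.4439 -0.0223  0.0355]
w1 sh@up 950 yaw -2.778 slope 0.831 len 0.177 paddle [ 0.3979 -0.0392  0.1469]
```

```bash
python3 -c "
from station import ctrl
print(ctrl.hand_in())"
```

```text
the job is handed in; nothing more can be done
None
```

I locked the knife sharpener first, then released the citrus squeezer, and handed the job in at about 9 s of robot time. The robot was clear of everything.

- **Sharpener lever:** I pressed it down from above with closed fingertips until it stalled at its stop, at about 26 N. Afterwards it measured 0.13 rad downward in the wrist view and 0.17 in the top view, against 0.14 expected.
- **Squeezer lever:** I pinched the paddle by its sides, lifted it round the hinge until it stalled at about 24 N, and let go. In the wrist view it then measured 0.60 rad upward against 0.61 expected, with the paddle top at 78 mm.

- **Checks that failed or disagreed:**
  - The last top-view measurement of the squeezer was unusable, as was a re-measurement of the sharpener before pressing. Both picked up non-lever pixels, probably the gripper.
  - The early squeezer heights found across two views (24 to 34 mm) scattered against the depth reading (37 mm). I used the depth reading and the close view.
- **Off-centre grip:** the first closure on the squeezer paddle was about 2 mm off and pushed it sideways with about 35 N. I re-centred before lifting.
- **Left alone:** the purple look-alike and the cup foot were not touched.

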